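Hook a hanger bracket into the slotted upright and lock it with the toggle clamp

ROBOT

A 7-joint arm with a two-finger parallel gripper is mounted at the origin on the work surface. World frame = base frame: x ahead of the robot, y to its left, z up, the work surface at z = 0. Lengths are in m, angles in degrees, forces in N, time in s.
With the tool pointing down it reaches from about 0.425 to 0.875 m from the base axis. Payload 4.7 kg.
Tool frame: the origin (TCP) lies at the very end of the fingers, on their centre line; the grasp point (between the pads) lies 19 mm behind it; z points along the fingers, y is the direction in which the jaws open and shut (so a half turn about z gives the same grasp; the last joint's range is limited). The gripper opens to 87 mm and grips with 3 to 60 N. Pads are 19 mm wide; open, the fingers measure 117 mm over their backs; the gripper's body (75 mm by 190 mm) begins 51 mm behind the grasp point.
Start: joints at [74.204, 18.392, -4.016, 83.108, 1.295, 78.541, -3.26], TCP at [0.186, -0.623, 0.223] pointing down, gripper open.
Joint ranges: [-163.93, 163.93], [-17.29, 119.83], [-79.2, 71.16], [3.27, 140.29], [-89.18, 269.18], [5.43, 117.66], [-154.24, 154.24]. Speed limits (degrees/s): [147.25, 147.25, 180, 180, 180, 180, 180].

INTERFACE

Orientations are given as [roll, pitch, yaw] about the fixed x, y, z axes, in that order (R = Rz(yaw) Ry(pitch) Rx(roll)).
In Python, from cell import monitor, imaging, ticket, spot_in, pinpoint gives the robot as it stands.
- The arm moves only by the tool servo_tool, never from a script. Its argument "targets" is a list of rows, each a list of 5 numbers: the opening in per cent of the stroke, from 0 (shut) to 100 (fully open), then the shift along the tool's x, y, z in m, then the turn about the tool's z in rad. In form: [[grip, dx, dy, dz, turn], ...]. A call has 1 to 5 rows; each row is the pose to reach, as a shift and turn from the pose commanded when the call began, along the tool's axes at that moment; what a row does not reach only later rows make up. A row lasts 1/8 s, in which the tool goes at most 62.5 mm and 10.7 degrees, less where a joint would pass 70% of its speed; a pose out of reach is approached as far as the arm can. A call with a gripper value outside its range is refused whole. The fingers move at their own pace and stop on an object; "grip_force" is the grip in N (left out, the last holds). Time passes only in rows, so rows that repeat a pose let the fingers close. It gives the time, the measured TCP pose, the force and the opening at its end, in the units of the state.
- monitor.get_obs(): the state, without advancing time (a new reading comes with each control period).
- imaging.read_camera(name): name is "scene" or "top"; returns a dict with "frame" (480x640x3 uint8, blue, green, red), "depth" (480x640 float32, m along the optical axis (not along the pixel's ray), 0 where there is no reading), "K" (3x3 intrinsics, pixels), "k1" (the pictures are not rectified: a ray, as slopes to the right and down, at radius r is drawn at 1 + k1 r^2 times it, then the intrinsics apply), "world_from_camera" (4x4, takes a point from camera to world coordinates). Camera axes: x right, y down, z forward; pixel columns grow to the right and rows downward; lengths in m; the calibration is good to about 2 mm. A picture is of the moment at which its call begins.
- ticket.sign_off(): hands the job in, once; it reports no verdict.
Trained networks look in the newest picture that a camera, given by its name, has taken for a name from the list of things; names that differ only in an ending like _2 or _b are one class to them, and where a whole thing is asked for, a point or a joint stands for the part that bears it (a point fixed in the world has none). Each returns a list of dicts, best first, with "confidence" (0 to 1); they miss things now and then, are a little off and sometimes report something else, mostly with a low value. They report only what shows in the picture. A call takes as long as a camera call. They do not tell look-alikes from the thing itself.
- spot_in(camera, label): "at" ([column, row] in pixels, amid what is visible of it).
- pinpoint(camera, label): "at" ([column, row] in pixels: a listed point, or the origin of a listed thing).
The state is a dict: "time_s": time; "qpos": joint angles; "joint_velocities": joint speeds; "effort": joint torques, N m; "tool_pos": TCP position; "tool_rot": TCP orientation; "force": force on the tool from outside, world axes, zero at the start; "wrist_torque": the same for the moment, N m; "grip_width": finger opening in m.
Only numpy, scipy, OpenCV 4.12 (cv2) and the standard library are available. Lean on these libraries where they do the work, as an engineer would, in place of code of your own. Each camera call takes 0.05 s, during which the arm holds its last target.

TASK

Hook the loose hanger bracket into the two slots of the upright that are nearest the clamp: lower both hook tabs in until the back plate lies flat, then slide the bracket toward the clamp until the hooks are fully home. With the bracket hooked, push the clamp's black handle down past its dead point so that the spindle locks on the bracket and stays locked when you let go. Leave the tote, the spanner and the tie rod where they are.

Things in the scene. Friction and masses are not known exactly. Their poses are not given: they have to be found in the camera images.
- bracket_grip (a point): Loose hanger bracket, dark brown steel, 0.25-0.45 kg, standing on its hook tabs on the bench. This point: centre of its flat upright arm, 40 mm long (x), 12 thick (y), 70 tall; arm top 31 mm above, plate underside 45 mm below, bench 57 mm below. x points the way the hook toes point, z up. A slanting brace joins the arm to the plate ahead of it.
- bracket_foot (a point): Middle of the underside of the bracket's back plate (120 x 36 x 6 mm), 25 mm ahead (+x) of bracket_grip and 45 mm below it; same axes. Two hook tabs reach 12 mm below it, each 20 mm wide (y), 24 long, at x = -40 to -16 and +16 to +40 mm. The rear 12 mm of a tab is its neck, the front 12 mm a toe, 6 mm below the plate.
- jig_home (a point): Fixed on the jig, which stands in a new place each time: where bracket_grip lies, axes matching, when the bracket is fully hooked; 82 mm above the bench. x points along the upright toward the clamp, z up. The jig is an aluminium plate 360 x 100 x 12 mm with a steel slotted upright (190 x 60 mm) lying on it and the clamp at one end.
- slots_mid (a point): Fixed on the jig: midway between the two slots nearest the clamp, on the upright's top face, 37 mm above the bench; axes as jig_home. Slots 30 x 26 mm (x, y), 56 mm apart, sheet 4 mm, hollow beneath; a third slot lies farther off. With bracket_foot here the tabs drop in with 3 mm play each way; then it slides 15 mm in +x until the necks meet the slot ends, toes under the sheet.
- handle_pivot (a point): Fixed on the jig: pivot of the clamp handle, 70 mm above the bench, 185 mm from jig_home in +x; axes as jig_home. The handle turns about the y axis here. The clamp's arm pivots 42 mm nearer the bracket at the same height; while open it stands up about 80 mm above its pivot, its spindle pointing toward the bracket.
- handle_grip (a point): On the upper face of the black handle paddle, 90 mm from handle_pivot along the handle and 8 mm off its centre line, on the side facing up and to the clamp arm. The paddle is 28 mm wide, 16 thick, and runs from 40 to 115 mm from the pivot. z is normal to this face, x points to the handle's free end.
- clamp_handle (a joint): Handle angle, rad. 0: open, handle sloping up away from the bracket, 1.17 rad above level; grows as it is pushed down and away from the bracket. Starts at 0 to 0.05. Dead point 1.07, end stop 1.18 (about level, locked). Stays where left while open. Takes about 3 N at the paddle, up to 10 N just before the dead point; past it the spindle's spring draws it on and holds it.
- clamp_spindle (a joint): How far the sprung, rubber-tipped spindle is pushed up into the clamp arm, m: 0 free, about 0.004 locked on the bracket's plate; stays 0 with no bracket beneath. It comes down on the plate's free end, 73 mm in +x from jig_home.
- parts_tote: Bystander: open blue tote 110 x 160 x 75 mm, far side of the bench. Origin at the centre of its underside.
- spanner: Bystander: steel spanner 180 mm long, lying on the robot's left side of the bench. Origin at the middle of its underside.
- tie_rod: Bystander: steel rod 190 mm long, 10 mm thick, with two nuts, far side of the bench. Origin at the middle of its underside.
Not all that is in view belongs to the job. What is shaped like the part that bears bracket_grip but turquoise or yellow is not meant.

How it is judged (in metres and radians):
On the way, in this order (a step that is already met when the one before it is completed fails the run):
1. the bracket is hooked fully home in the two slots nearest the clamp, with the clamp still open (x of bracket_grip in the frame of jig_home between -0.005 and 0.005 m and y of bracket_grip in the frame of jig_home between -0.007 and 0.007 m and z of bracket_grip in the frame of jig_home between -0.004 and 0.004 m and value of joint clamp_handle below 0.6 rad), for 0.2 s.
2. the handle is past its dead point and the spindle presses on the bracket (value of joint clamp_handle above 1.12 rad and value of joint clamp_spindle above 0.002 m), for 0.2 s.
At the end, for the whole second after the job is handed in: The bracket is hooked home (its grip point within 5 mm of jig_home along the upright, 7 mm across, 4 mm in height, less than 0.08 rad from upright), the clamp handle is past its dead point (above 1.12 rad) and the spindle is pressed in by more than 2 mm by the bracket (all of step 2 and x of bracket_grip in the frame of jig_home between -0.005 and 0.005 m and y of bracket_grip in the frame of jig_home between -0.007 and 0.007 m and z of bracket_grip in the frame of jig_home between -0.004 and 0.004 m and angle between bracket_grip's own z axis and vertical below 0.08 rad); the robot touches nothing.
It fails at once if the tote is moved by more than 30 mm (distance of parts_tote from where it was at the start of the episode above 0.03 m).
It fails at once if the spanner is moved by more than 30 mm (distance of spanner from where it was at the start of the episode above 0.03 m).
It fails at once if the tie rod is moved by more than 30 mm (distance of tie_rod from where it was at the start of the episode above 0.03 m).
It also fails if it takes over 61 s, if anything falls off the work surface, if the arm or the gripper's body presses on something with over 40 N, if the wrist force passes 120 N, or if a joint passes its speed limit or range.

## Working session

There is one attempt and no reset: what is moved stays moved. The work goes in short steps, Python scripts to look and compute and a tool call to move; the robot and the scene stay as the last step left them, time stands still between calls to the robot, and variables do not carry over. Pictures are saved under pics/ and viewed, and the job is handed in when it is done.

Besides the shell and the picture viewer there is one more tool, called after "Emit:" as a command line: name --pt "numbers of a row" for each row, then --argument value for the rest. servo_tool: Moves the arm, as the interface text tells. Its arguments: {"type":"object","properties":{"targets":{"type":"array","items":{"type":"array","items":{"type":"number"}}},"grip_force":{"type":"number"}},"required":["targets"]}

```bash
mkdir -p pics; ls; cat > h.py <<'E'
import numpy as np, cv2
from cell import monitor, imaging, ticket, spot_in, pinpoint
def ray(c,uv):
    K=np.array(c["K"]);k=c["k1"];k=float(np.ravel(k)[0])
    d=np.array([(uv[0]-K[0,2])/K[0,0],(uv[1]-K[1,2])/K[1,1]]);s=d.copy()
    for _ in range(30): s=d/(1+k*(s@s))
    return np.array([s[0],s[1],1.])
def at_depth(c,uv,z):
    T=np.array(c["world_from_camera"]);return T[:3,:3]@(ray(c,uv)*z)+T[:3,3]
def at_z(c,uv,h):
    T=np.array(c["world_from_camera"]);d=T[:3,:3]@ray(c,uv);o=T[:3,3];return o+d*(h-o[2])/d[2]
def proj(c,p):
    T=np.array(c["world_from_camera"]);q=T[:3,:3].T@(np.asarray(p)-T[:3,3]);s=q[:2]/q[2]
    s=s*(1+float(np.ravel(c["k1"])[0])*(s@s));K=np.array(c["K"]);return np.array([K[0,0]*s[0]+K[0,2],K[1,1]*s[1]+K[1,2]])
def cloud(c):
    H,W=c["depth"].shape;K=np.array(c["K"]);k=float(np.ravel(c["k1"])[0])
    v,u=np.mgrid[:H,:W];d=np.stack([(u-K[0,2])/K[0,0],(v-K[1,2])/K[1,1]],-1);s=d.copy()
    for _ in range(30): s=d/(1+k*(s**2).sum(-1,keepdims=True))
    r=np.concatenate([s,np.ones((H,W,1))],-1)*c["depth"][...,None]
    T=np.array(c["world_from_camera"]);return r@T[:3,:3].T+T[:3,3]
E
python3 - <<'E'
from h import *
print(monitor.get_obs())
for n in("scene","top"):
    c=imaging.read_camera(n);cv2.imwrite(f"pics/{n}0.png",c["frame"]);print(n,c["world_from_camera"],c["K"],c["k1"])
    for l in["bracket_grip","bracket_foot","jig_home","slots_mid","handle_pivot","handle_grip"]:
        for r in pinpoint(n,l)[:4]: print(l,np.round(r["at"],1),round(r["confidence"],2))
E
```

```text
pics
{'time_s': 0.0, 'qpos': array([74.20408422, 18.4368959 , -4.01637289, 83.17699778,  1.29552499,
       78.54177571, -3.25971431]), 'joint_velocities': array([ 0.07983833, -0.01305589, -0.06460376, -0.05142136,  0.02388726,
       -0.14041762, -0.06999846]), 'effort': array([ 2.54033494e-04, -4.91289926e+01, -4.03766893e-01, -3.12532067e+01,
       -6.41038315e-02,  4.36805247e-02,  1.26536056e-04]), 'tool_pos': array([ 0.18552945, -0.62235749,  0.22146781]), 'tool_rot': array([-1.79889612e+02,  6.20662176e-03,  1.66069066e+01]), 'force': array([-0.31041913,  0.02713713, -0.55875562]), 'wrist_torque': array([-0.03316743, -0.0023674 ,  0.00711884]), 'grip_width': 0.0871481245070769}
scene [[-0.01142461  0.74496858 -0.66700172  1.34090225]
 [ 0.99992872  0.010826   -0.00503562 -0.0206282 ]
 [ 0.00346958 -0.6670117  -0.74503916  0.99216121]
 [ 0.          0.          0.          1.        ]] [[511.18090112   0.         316.65156088]
 [  0.         511.18090112 233.6914852 ]
 [  0.           0.           1.        ]] -0.0231409388422588
bracket_grip [194.4 228.7] 0.89
bracket_grip [2
[... 385 characters left out ...]
579e-01]
 [-9.99898630e-01 -1.42380183e-02 -9.04093423e-05 -3.84394523e-03]
 [ 2.29485078e-03 -1.54888135e-01 -9.87929349e-01  1.65302352e+00]
 [ 0.00000000e+00  0.00000000e+00  0.00000000e+00  1.00000000e+00]] [[573.51106236   0.         320.21682418]
 [  0.         573.51106236 239.87948101]
 [  0.           0.           1.        ]] 0.001981524563958465
bracket_grip [438.7 267.8] 0.87
bracket_grip [415.1 308. ] 0.79
bracket_grip [502.6 270.9] 0.67
bracket_foot [430.  257.3] 0.81
bracket_foot [421.1 315.2] 0.71
bracket_foot [488.3 268.4] 0.63
jig_home [241.2 245.2] 0.37
slots_mid [315.7 249.9] 0.79
handle_pivot [254.5 249.1] 0.59
handle_grip [241.3 243.7] 0.59
handle_grip [298.9 176.8] 0.2
```

View pics/scene0.png

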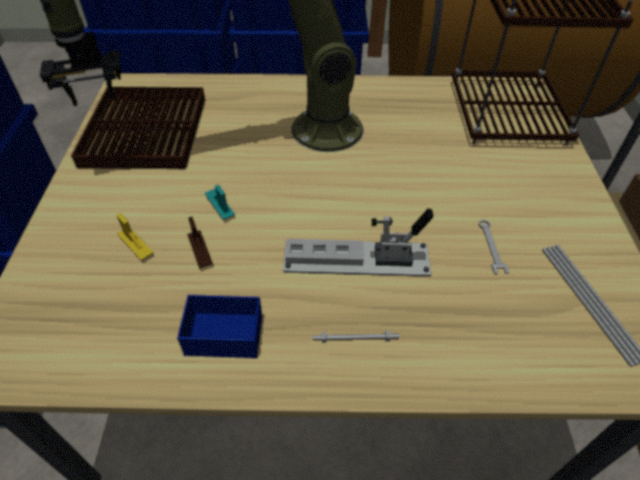

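View pics/top0.png

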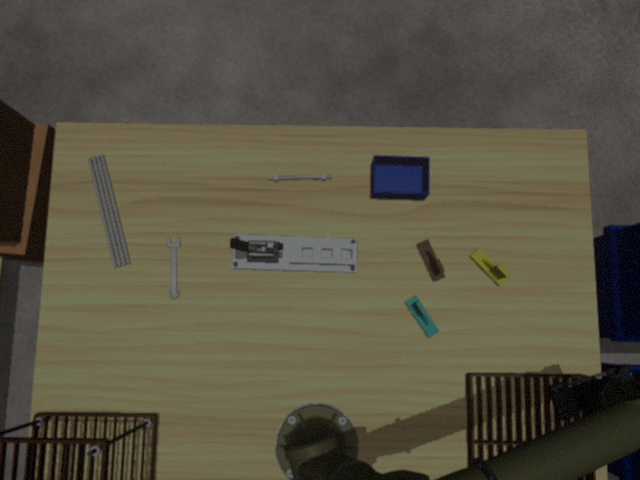

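Scene picture: there are three bracket-shaped parts, brown at (200,243), yellow at (133,238) and turquoise at (220,203). In the top view they are at (431,260), (490,267) and (421,315). The brown one fits the description. The jig is at scene (355,255), with the clamp at its +y end (395,245). I'll confirm with crops and measure.

```bash
python3 - <<'E'
from h import *
cs=imaging.read_camera("scene");ct=imaging.read_camera("top")
def crop(c,x0,y0,w,h,s):return cv2.resize(c["frame"][y0:y0+h,x0:x0+w],None,fx=s,fy=s,interpolation=cv2.INTER_CUBIC)
a=crop(cs,105,180,140,100,5.5);b=crop(cs,275,200,170,85,4.7)
cv2.imwrite("pics/brS.png",a);cv2.imwrite("pics/jigS.png",b)
cv2.imwrite("pics/brT.png",crop(ct,400,230,120,110,5));cv2.imwrite("pics/jigT.png",crop(ct,225,225,140,55,5.6))
print("grip S",at_z(cs,(194.4,228.7),.057),"T",at_z(ct,(438.7,267.8),.057))
print("foot S",at_z(cs,(198.1,250.1),.012),"T",at_z(ct,(430,257.3),.012))
for l,h in[("jig_home",.082),("slots_mid",.037),("handle_pivot",.07)]:
    for n,c in(("scene",cs),("top",ct)):
        for r in pinpoint(n,l)[:2]: print(l,n,r["at"],r["confidence"],at_z(c,r["at"],h))
P=cloud(ct)
for n,(u0,v0,u1,v1) in {"br":(412,235,450,285),"jig":(225,230,365,278)}.items():
    p=P[v0:v1,u0:u1].reshape(-1,3);z=p[:,2];print(n,np.histogram(z,bins=np.arange(-.01,.2,.01)))
E
```

```text
grip S [ 0.49149554 -0.33000674  0.057     ] T [ 0.4926391  -0.33642285  0.057     ]
foot S [ 0.52281972 -0.32323374  0.012     ] T [ 0.52766844 -0.32125385  0.012     ]
jig_home scene [326.2, 238.1] 0.74 [ 0.53977767 -0.00397531  0.082     ]
jig_home top [320.4, 246.8] 0.61 [ 0.54359597 -0.00476704  0.082     ]
jig_home top [252.9, 249.3] 0.22 [0.53392954 0.18174231 0.082     ]
slots_mid scene [330.0, 250.1] 0.56 [0.53901076 0.00607386 0.037     ]
slots_mid top [317.4, 250.0] 0.97 [0.54077947 0.00360979 0.037     ]
handle_pivot scene [406.1, 242.7] 0.65 [0.54109158 0.18699031 0.07      ]
handle_pivot top [252.1, 250.5] 0.56 [0.53218432 0.18527819 0.07      ]
br (array([639, 700, 255, 143,  25,  20,  20,   7,  11,  50,  21,   0,   0,
         0,   0,   0,   0,   0,   0,   0]), array([-0.01,  0.  ,  0.01,  0.02,  0.03,  0.04,  0.05,  0.06,  0.07,
        0.08,  0.09,  0.1 ,  0.11,  0.12,  0.13,  0.14,  0.15,  0.16,
        0.17,  0.18,  0.19]))
jig (array([1124, 1874, 1568,  177, 1061,  305,   16,   40,  107,   81,   16,
         10,   15,   28,   39,   81,   43,   34,   52,    3]), array([-0.01,  0.  ,  0.01,  0.02,  0.03,  0.04,  0.05,  0.06,  0.07,
        0.08,  0.09,  0.1 ,  0.11,  0.12,  0.13,  0.14,  0.15,  0.16,
        0.17,  0.18,  0.19]))
```

View pics/brS.png

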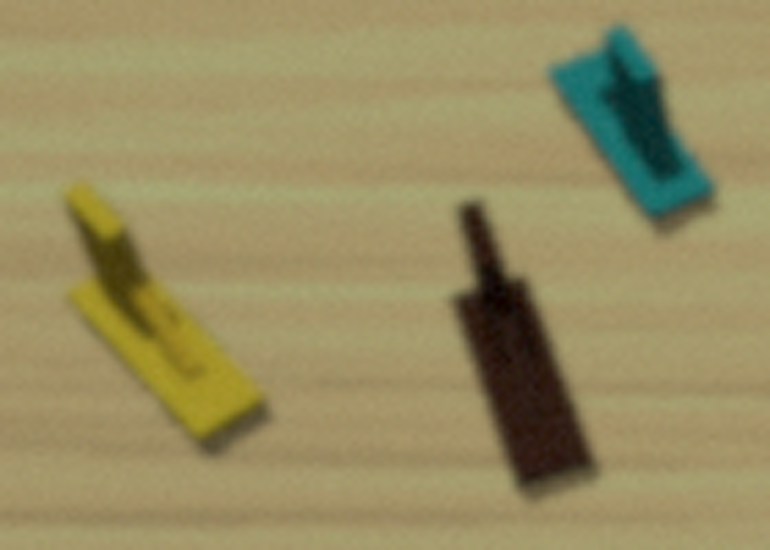

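View pics/jigS.png

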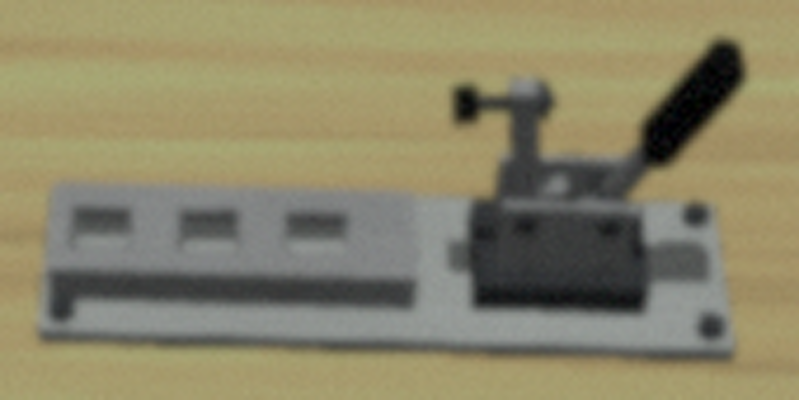

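View pics/brT.png

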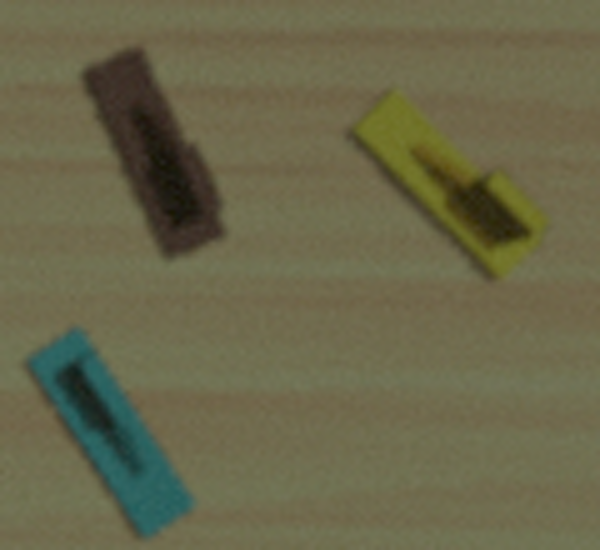

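View pics/jigT.png

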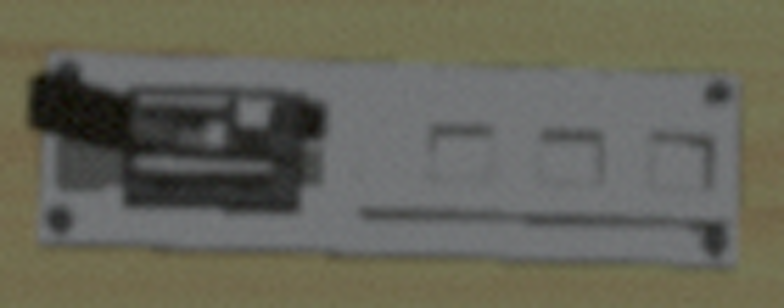

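```bash
cat > fit.py <<'E'
from h import *
from scipy.optimize import minimize
def T2(x,y,yaw,p):
    c,s=np.cos(yaw),np.sin(yaw);p=np.atleast_2d(p);return np.c_[x+c*p[:,0]-s*p[:,1],y+s*p[:,0]+c*p[:,1],p[:,2]]
def box(x0,x1,y0,y1,z0,z1):return np.array([[a,b,c] for a in(x0,x1) for b in(y0,y1) for c in(z0,z1)])
S=4
def sil(c,pts_list,off):
    m=np.zeros((off[3]*S,off[2]*S),np.uint8)
    for P in pts_list:
        uv=np.array([proj(c,p) for p in P]);uv=(uv-np.array(off[:2])+.5)*S-.5
        h=cv2.convexHull(uv.astype(np.float32));cv2.fillConvexPoly(m,np.round(h*16).astype(np.int32),255,shift=4)
    return cv2.resize(m,(off[2],off[3]),interpolation=cv2.INTER_AREA)/255.
def bracket_fit(cams,masks,offs,x0,gz):
    # x0 = grip x,y,yaw ; gz = grip height
    bs=[box(-35,85,-18,18,-45,-39),box(-20,20,-6,6,-39,31)]
    bs=[b/1000+[0,0,gz] for b in bs]
    def cost(q):
        return sum(((sil(c,[T2(*q,b) for b in bs],o)-m)**2).sum() for c,m,o in zip(cams,masks,offs))
    best=None
    for dy in(-.15,0,.15):
        r=minimize(cost,np.array(x0)+[0,0,dy],method="Nelder-Mead",options=dict(initial_simplex=np.array(x0)+[0,0,dy]+np.array([[0,0,0],[.008,0,0],[0,.008,0],[0,0,.1]]),xatol=1e-4,fatol=.01))
        if best is None or r.fun<best.fun:best=r
    return best
E
cat > f1.py <<'E'
from fit import *
cs=imaging.read_camera("scene");ct=imaging.read_camera("top")
offs={"scene":(180,205,45,75),"top":(412,232,36,56)}
M={}
for n,c in(("scene",cs),("top",ct)):
    o=offs[n];f=c["frame"][o[1]:o[1]+o[3],o[0]:o[0]+o[2]].astype(float)
    g=f[...,2]; bg=np.median(g);print(n,bg,g.min())
    M[n]=(g<bg*0.72).astype(float)
    cv2.imwrite(f"pics/m_{n}.png",cv2.resize((M[n]*255).astype(np.uint8),None,fx=6,fy=6))
    r=bracket_fit([c],[M[n]],[o],[.492,-.333,.42],.057);print(n,r.x,np.degrees(r.x[2]),r.fun,M[n].sum())
r=bracket_fit([cs,ct],[M["scene"],M["top"]],[offs["scene"],offs["top"]],[.492,-.333,.42],.057);print("both",r.x,np.degrees(r.x[2]),r.fun)
# jig plate yaw: pts with z ~ base plate in depth and low saturation
for n,c in(("scene",cs),("top",ct)):
    hsv=cv2.cvtColor(c["frame"],cv2.COLOR_BGR2HSV);x0,y0,x1,y1=(275,200,445,285) if n=="scene" else(225,228,368,280)
    m=np.zeros(hsv.shape[:2],np.uint8);m[y0:y1,x0:x1]=(hsv[y0:y1,x0:x1,1]<55)*255
    # base plate near long edge & corner
    m=cv2.morphologyEx(m,cv2.MORPH_OPEN,np.ones((3,3)));cnt=max(cv2.findContours(m,0,2)[0],key=cv2.contourArea)
    w=np.array([at_z(c,p[0],.012)[:2] for p in cnt]);rr=cv2.minAreaRect((w*1000).astype(np.float32));print(n,rr)
# slot fit: gradient along slot rim
def slotcost(q,cams):
    tot=0
    for c,g in cams:
        for k in(28,-28,-84):
            rim=np.array([[k-15,-13],[k+15,-13],[k+15,13],[k-15,13],[k-15,-13]])
            pts=np.concatenate([np.linspace(rim[i],rim[i+1],15) for i in range(4)])/1000
            uv=np.array([proj(c,p) for p in T2(*q,np.c_[pts,np.full(len(pts),.037)])]).astype(np.float32)
            tot-=cv2.remap(g,uv[:,0].reshape(1,-1),uv[:,1].reshape(1,-1),cv2.INTER_LINEAR).mean()
    return tot
G={}
for n,c in(("scene",cs),("top",ct)):
    f=cv2.cvtColor(c["frame"],cv2.COLOR_BGR2GRAY).astype(np.float32);f=cv2.GaussianBlur(f,(0,0),.8)
    g=np.hypot(cv2.Sobel(f,5,1,0),cv2.Sobel(f,5,0,1)).astype(np.float32);G[n]=g/g[230:275,240:360].max()
for nm in(["scene"],["top"],["scene","top"]):
    cams=[({"scene":cs,"top":ct}[n],G[n]) for n in nm];best=None
    for dx in(-.004,0,.004):
      for dy in(-.006,0,.006):
        q0=np.array([.54+dx,.004+dy,1.59])
        r=minimize(slotcost,q0,args=(cams,),method="Nelder-Mead",options=dict(initial_simplex=q0+np.array([[0,0,0],[.004,0,0],[0,.004,0],[0,0,.04]]),xatol=1e-4,fatol=1e-4))
        if best is None or r.fun<best.fun:best=r
    print("slots",nm,best.x,np.degrees(best.x[2]),best.fun)
np.save("slots.npy",best.x)
E
python3 f1.py
```

```text
scene 163.0 3.0
scene [ 0.50092693 -0.32862169  0.41868629] 23.98895714596594 147.95672433679354 794.0
top 111.0 17.0
top [ 0.49568578 -0.33098523  0.42277568] 24.22326197617585 19.634986543637062 570.0
both [ 0.49765255 -0.33015989  0.41935272] 24.027141248045034 181.6095040369089
scene ((493.8586730957031, 72.57115936279297), (359.5091552734375, 196.1004180908203), 88.89251708984375)
top ((535.3484497070312, 70.37975311279297), (361.5454406738281, 103.24610137939453), 88.78929138183594)
slots ['scene'] [0.55216154 0.00455177 1.54311456] 88.41395156715978 -1.452596664428711
slots ['top'] [0.53733842 0.00247571 1.54148639] 88.32066431422005 -0.5438230037689209
slots ['scene', 'top'] [0.55255914 0.00401192 1.54357948] 88.44058961187825 -1.8995460271835327
```

```bash
cat > ov.py <<'E'
from fit import *
def rimpts(q,k,z=.037):
    return T2(*q,np.array([[k-15,-13,0],[k+15,-13,0],[k+15,13,0],[k-15,13,0]])/1000+[0,0,z])
def draw(c,offs,s,quads,fn):
    o=offs;im=cv2.resize(c["frame"][o[1]:o[1]+o[3],o[0]:o[0]+o[2]],None,fx=s,fy=s,interpolation=cv2.INTER_CUBIC)
    im=cv2.convertScaleAbs(im,alpha=1.5)
    for Q,col in quads:
        uv=np.array([(proj(c,p)-o[:2]+.5)*s-.5 for p in Q]);cv2.polylines(im,[np.round(uv).astype(np.int32)],True,col,1)
    cv2.imwrite(fn,im)
def brq(q,gz):
    A=[[-35,-18,-39],[85,-18,-39],[85,18,-39],[-35,18,-39]];B=[[-20,-6,31],[20,-6,31],[20,6,31],[-20,6,31]];
    return [(T2(*q,np.array(P)/1000+[0,0,gz]),(0,255,0)) for P in(A,B)]
E
python3 - <<'E'
from ov import *
cs=imaging.read_camera("scene");ct=imaging.read_camera("top")
q=[.5385,.0035,np.radians(88.5)]
qd=[(rimpts(q,k),(0,255,0)) for k in(28,-28,-84)]
draw(cs,(275,225,100,60),8,qd,"pics/o1.png");draw(ct,(285,230,80,50),9,qd,"pics/o2.png")
b=[.4957,-.3307,.4205]
draw(cs,(175,205,55,75),8,brq(b,.057),"pics/o3.png");draw(ct,(405,232,50,56),9,brq(b,.057),"pics/o4.png")
import subprocess
def hs(a,b,o):
    A,B=cv2.imread(a),cv2.imread(b);h=max(A.shape[0],B.shape[0]);f=lambda X:cv2.copyMakeBorder(X,0,h-X.shape[0],0,5,0);
    I=np.hstack([f(A),f(B)]);s=min(800/I.shape[1],600/I.shape[0],1);cv2.imwrite(o,cv2.resize(I,None,fx=s,fy=s))
hs("pics/o3.png","pics/o4.png","pics/o34.png")
E
```

```text
(no output)
```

View pics/o1.png

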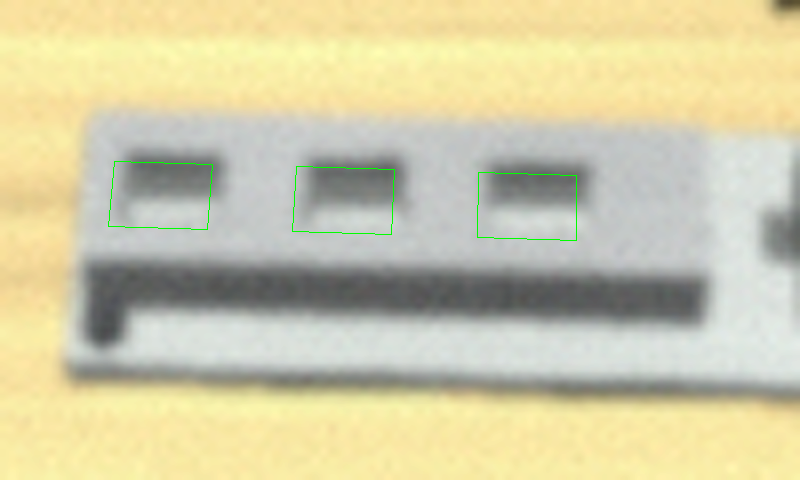

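View pics/o2.png

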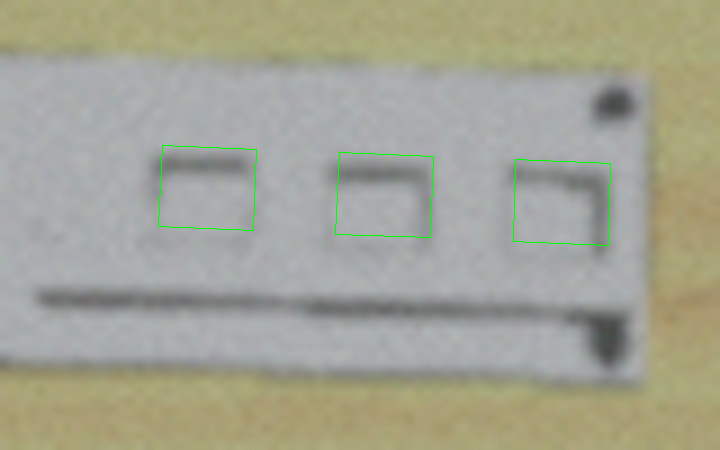

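View pics/o34.png

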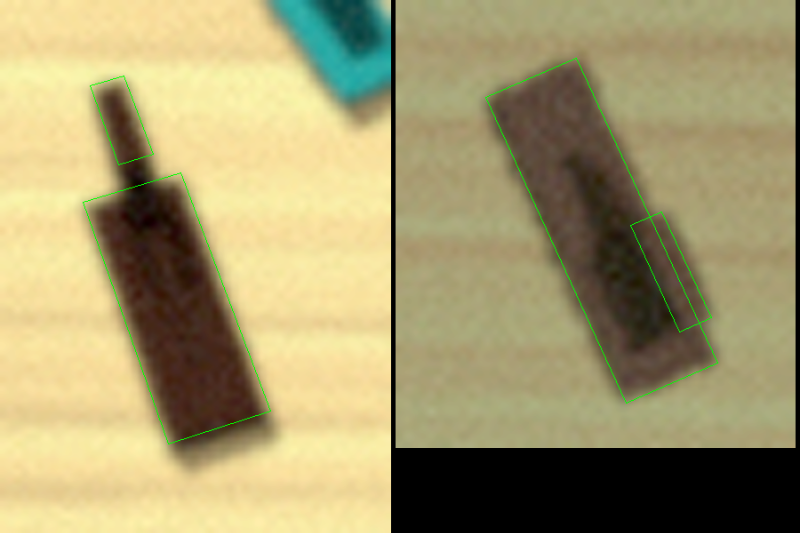

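Brown is confirmed in the crops: its colour is dark brown, and it has a tall arm at the rear with the plate ahead. I estimate bracket_grip at about (0.4965, -0.330), yaw 24°, and slots_mid at about (0.536, 0.0055), yaw 88.5°. The overlay showed the slots about 2.5 mm lower in x than the drawn outline.

```bash
cat > d.py <<'E'
import sys
from h import *
# usage: d.py x y z yaw  -> tool deltas from commanded-ish pose (measured)
o=monitor.get_obs();p=o["tool_pos"];r=o["tool_rot"]
x,y,z,yaw=map(float,sys.argv[1:5]);t=np.radians(r[2]);d=np.array([x,y,z])-p
print("pos",np.round(p,4),"rot",np.round(r,2),"F",np.round(o["force"],1),"w",round(o["grip_width"],4),"t",round(o["time_s"],2),"q",np.round(o["qpos"],1))
dx=d[0]*np.cos(t)+d[1]*np.sin(t);dy=d[0]*np.sin(t)-d[1]*np.cos(t)
tr=-((yaw-r[2]+180)%360-180)
print("tool d",np.round([dx,dy,-d[2],np.radians(tr)],4))
E
python3 d.py .4965 -.330 .15 24.1
```

```text
pos [ 0.1857 -0.6229  0.2226] rot [180.    0.   16.6] F [0.1 0.  0.3] w 0.0868 t 1.3 q [74.2 18.4 -4.  83.1  1.3 78.5 -3.3]
tool d [ 0.3815 -0.1919  0.0726 -0.1308]
```

Emit:
servo_tool --pt "60 0.05 -0.025 0 -0.03" --pt "60 0.1 -0.05 0 -0.06" --pt "60 0.155 -0.078 0 -0.1" --pt "60 0.21 -0.106 0.02 -0.13" --pt "60 0.265 -0.133 0.04 -0.131" --grip_force 40

```text
time_s: 1.92
tool_pos: [0.4, -0.4213, 0.1841]
tool_rot: [179.9, -0.0, 24.1]
force: [0.2, -0.9, -0.7]
grip_width: 0.0538
```

```bash
python3 d.py .4965 -.330 .12 24.1
```

```text
pos [ 0.4    -0.4213  0.1841] rot [ 1.799e+02 -2.000e-02  2.411e+01] F [ 0.2 -0.9 -0.7] w 0.0538 t 1.93 q [ 56.9  11.9 -14.9  96.    3.2  72.4 -24.5]
tool d [ 0.1254 -0.0439  0.0641  0.0002]
```

Emit:
servo_tool --pt "60 0.06 -0.022 0.02 0" --pt "60 0.11 -0.038 0.04 0" --pt "60 0.125 -0.044 0.05 0" --pt "60 0.125 -0.044 0.05 0" --pt "60 0.125 -0.044 0.05 0"

```text
time_s: 2.55
tool_pos: [0.4934, -0.3338, 0.1345]
tool_rot: [179.9, 0.1, 23.9]
force: [-0.0, 0.4, -0.4]
grip_width: 0.0525
```

```bash
python3 d.py .4965 -.330 .043 24.1; python3 - <<'E'
from ov import *
ct=imaging.read_camera("top");cs=imaging.read_camera("scene")
draw(ct,(385,215,80,70),9,[],"pics/a1.png");draw(cs,(150,180,90,100),6,brq([.4965,-.33,.42],.057),"pics/a2.png")
E
```

```text
pos [ 0.4934 -0.3338  0.1345] rot [1.7991e+02 6.0000e-02 2.3930e+01] F [-0.   0.4 -0.4] w 0.0525 t 2.55 q [ 47.7  16.2 -19.1  97.    5.8  67.7 -39. ]
tool d [ 0.0044 -0.0023  0.0915 -0.003 ]
```

View pics/a2.png

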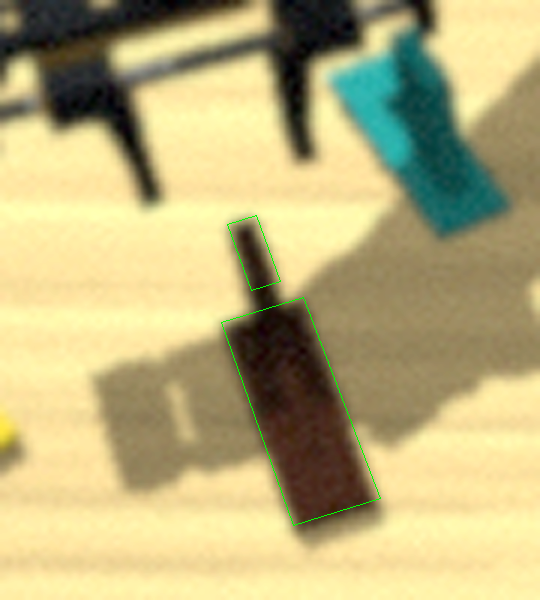

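The fingers straddle the brown arm, whose top is at about crop (250,250), so I'm descending.

Emit:
servo_tool --pt "60 0.004 -0.002 0.03 0" --pt "60 0.004 -0.002 0.06 0" --pt "60 0.004 -0.002 0.085 0" --pt "60 0.004 -0.002 0.0915 0" --pt "60 0.004 -0.002 0.0915 0"

```text
time_s: 3.28
tool_pos: [0.4973, -0.3288, 0.0429]
tool_rot: [180.0, 0.0, 24.0]
force: [-0.6, -1.3, -0.7]
grip_width: 0.0523
```

Emit:
servo_tool --pt "60 0 0 0 0" --pt "20 0 0 0 0" --pt "0 0 0 0 0" --pt "0 0 0 0 0" --pt "0 0 0 0 0" --grip_force 40

```text
time_s: 3.9
tool_pos: [0.4976, -0.3278, 0.0424]
tool_rot: [180.0, 0.0, 24.1]
force: [0.3, 0.2, 0.2]
grip_width: 0.0202
```

Emit:
servo_tool --pt "0 0 0 0 0" --pt "0 0 0 0 0" --pt "0 0 0 -0.02 0" --pt "0 0 0 -0.06 0" --pt "0 0 0 -0.1 0"

```text
time_s: 4.53
tool_pos: [0.4972, -0.3274, 0.1439]
tool_rot: [-179.9, 0.0, 24.1]
force: [-0.4, 0.1, -2.5]
grip_width: 0.0117
```

```bash
python3 d.py .536 .0 .16 88.5
```

```text
pos [ 0.4972 -0.3274  0.1439] rot [-1.7995e+02  2.0000e-02  2.4130e+01] F [-0.4  0.1 -2.5] w 0.0117 t 4.53 q [ 47.4  15.8 -19.5  96.4   5.6  68.8 -39.3]
tool d [ 0.1692 -0.2829 -0.0161 -1.1236]
```

Emit:
servo_tool --pt "0 0.03 -0.05 0 -0.18" --pt "0 0.06 -0.1 0 -0.36" --pt "0 0.09 -0.15 0 -0.54" --pt "0 0.12 -0.2 0 -0.72" --pt "0 0.15 -0.25 0 -0.9"

```text
time_s: 5.15
tool_pos: [0.5322, -0.0365, 0.1434]
tool_rot: [180.0, 0.0, 76.0]
force: [1.2, -0.5, -3.2]
grip_width: 0.0116
```

```bash
python3 d.py .5354 -.0195 .144 88.5
```

```text
pos [ 0.5322 -0.0365  0.1434] rot [1.7996e+02 4.0000e-02 7.6010e+01] F [ 1.2 -0.5 -3.2] w 0.0116 t 5.15 q [ 34.1  10.1 -36.1 104.5   6.5  67.4 -18.1]
tool d [ 0.0173 -0.001  -0.0006 -0.2179]
```

Emit:
servo_tool --pt "0 0.01 -0.001 0 -0.12" --pt "0 0.017 -0.001 0.01 -0.22" --pt "0 0.017 -0.001 0.02 -0.22" --pt "0 0.017 -0.001 0.02 -0.22" --pt "0 0.017 -0.001 0.02 -0.22"

```text
time_s: 5.78
tool_pos: [0.5356, -0.0223, 0.1226]
tool_rot: [180.0, 0.0, 88.2]
force: [0.5, 0.2, -2.9]
grip_width: 0.0117
```

```bash
python3 d.py .5354 -.0195 .124 88.5;python3 - <<'E'
from ov import *
o=monitor.get_obs();p=o["tool_pos"];yw=np.radians(o["tool_rot"][2])
ct=imaging.read_camera("top");cs=imaging.read_camera("scene")
gz=p[2]+.014;print(gz)
q=[p[0],p[1],yw]
J=[.536,.0055,np.radians(88.5)];J2=[(rimpts(J,k),(0,0,255)) for k in(28,-28,-84)]
draw(cs,(270,170,130,100),6,brq(q,gz)+J2,"pics/b1.png");draw(ct,(260,210,110,80),7,brq(q,gz)+J2,"pics/b2.png")
E
```

```text
pos [ 0.5356 -0.0223  0.1226] rot [1.800e+02 2.000e-02 8.817e+01] F [ 0.5  0.2 -2.9] w 0.0117 t 5.78 q [ 33.6  12.  -37.7 105.4   8.   65.3  -8.7]
tool d [ 0.0028 -0.0003 -0.0014 -0.0057]
0.13663255852122796
```

View pics/b1.png

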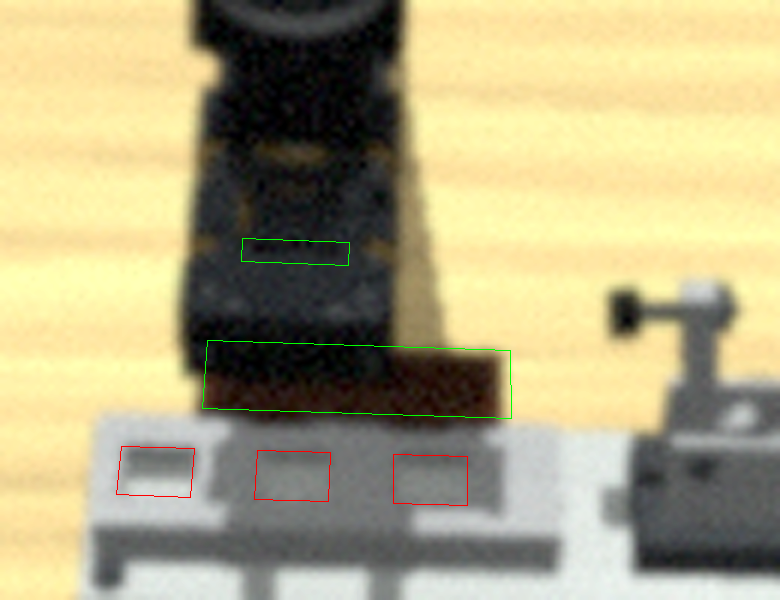

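View pics/b2.png

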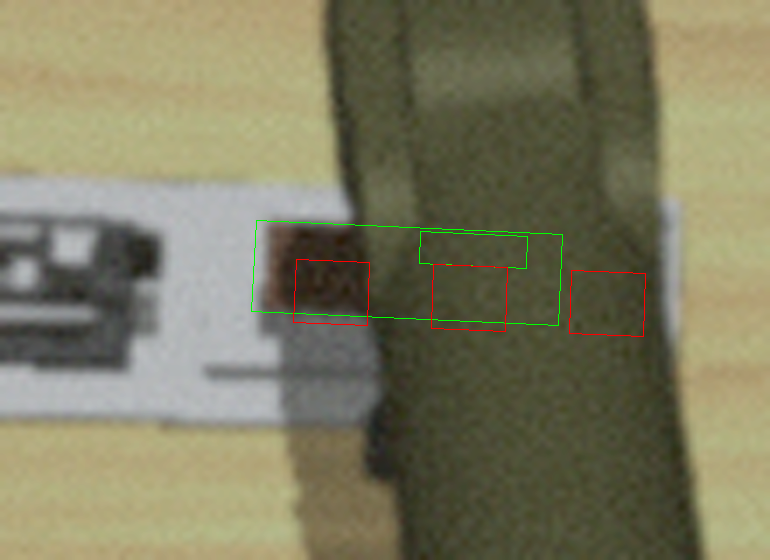

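Bracket held, front edge at scene crop (500,385). In both views it sits about 4 mm behind where I assumed along jig x, so I'm shifting forward to compensate and then lowering.

Emit:
servo_tool --pt "0 0.007 0 0.01 -0.005" --pt "0 0.007 0 0.02 -0.005" --pt "0 0.007 0 0.03 -0.005" --pt "0 0.007 0 0.03 -0.005" --pt "0 0.007 0 0.03 -0.005"

```text
time_s: 6.5
tool_pos: [0.536, -0.0147, 0.0924]
tool_rot: [180.0, -0.0, 88.6]
force: [0.1, -0.2, -3.2]
grip_width: 0.0118
```

```bash
python3 d.py .5354 -.0152 .0674 88.5;python3 - <<'E'
from ov import *
o=monitor.get_obs();p=o["tool_pos"];yw=np.radians(o["tool_rot"][2])
ct=imaging.read_camera("top");cs=imaging.read_camera("scene")
gz=p[2]+.0146
q=[p[0]-.0043*np.cos(yw),p[1]-.0043*np.sin(yw),yw]
J=[.536,.0055,np.radians(88.5)];J2=[(rimpts(J,k),(0,0,255)) for k in(28,-28,-84)]
draw(cs,(270,170,130,100),6,brq(q,gz)+J2,"pics/c1.png");draw(ct,(260,210,110,80),7,brq(q,gz)+J2,"pics/c2.png")
E
```

```text
pos [ 0.536  -0.0147  0.0924] rot [180.    -0.    88.56] F [ 0.1 -0.2 -3.2] w 0.0118 t 6.5 q [ 32.5  14.1 -37.7 107.1   9.7  62.  -10.4]
tool d [-0.0005 -0.0006  0.025   0.0011]
```

View pics/c1.png

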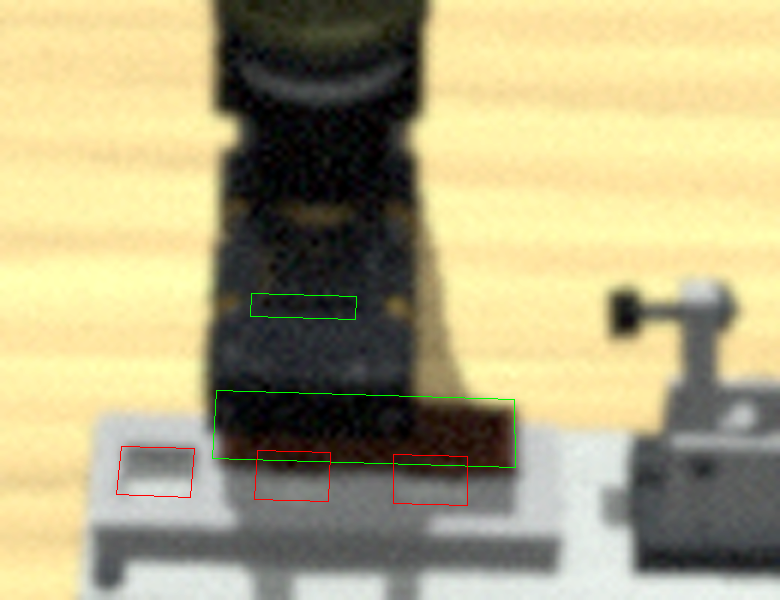

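View pics/c2.png

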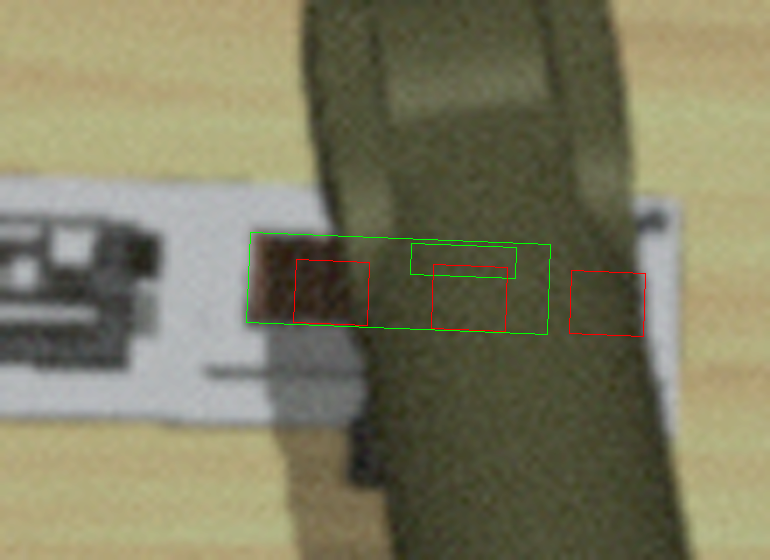

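Emit:
servo_tool --pt "0 0 -0.0005 0.006 0" --pt "0 0 -0.0005 0.011 0" --pt "0 0 -0.0005 0.014 0" --pt "0 0 -0.0005 0.016 0" --pt "0 0 -0.0005 0.016 0"

```text
time_s: 7.22
tool_pos: [0.5352, -0.0146, 0.0762]
tool_rot: [-180.0, 0.0, 88.6]
force: [-0.4, -0.3, -3.5]
grip_width: 0.012
```

Emit:
servo_tool --pt "0 0 0 0.002 0" --pt "0 0 0 0.004 0" --pt "0 0 0 0.004 0"

```text
time_s: 7.6
tool_pos: [0.5352, -0.0147, 0.0721]
tool_rot: [-180.0, 0.0, 88.6]
force: [0.0, 0.2, -2.9]
grip_width: 0.0115
```

Emit:
servo_tool --pt "0 0 0 0.002 0" --pt "0 0 0 0.0035 0" --pt "0 0 0 0.0045 0" --pt "0 0 0 0.0045 0"

```text
time_s: 8.1
tool_pos: [0.5352, -0.0147, 0.0677]
tool_rot: [-180.0, 0.0, 88.6]
force: [-2.1, -0.1, -3.6]
grip_width: 0.0117
```

Emit:
servo_tool --pt "0 0 0 0.0005 0" --pt "0 0 0 0.001 0" --pt "0 0 0 0.001 0"

```text
time_s: 8.48
tool_pos: [0.5353, -0.0146, 0.0674]
tool_rot: [-180.0, 0.0, 88.6]
force: [-4.4, 0.6, 5.1]
grip_width: 0.0119
```

Emit:
servo_tool --pt "0 0.003 -0.001 -0.0005 0" --pt "0 0.006 -0.001 -0.0005 0" --pt "0 0.009 -0.001 -0.0005 0" --pt "0 0.012 -0.001 -0.0005 0" --pt "0 0.012 -0.001 -0.0005 0"

```text
time_s: 9.1
tool_pos: [0.5349, -0.0019, 0.0675]
tool_rot: [180.0, -0.0, 88.6]
force: [0.6, -0.2, -0.8]
grip_width: 0.0119
```

Emit:
servo_tool --pt "0 0.001 0 0 0" --pt "0 0.002 0 0 0" --pt "0 0.003 0 0 0" --pt "0 0.004 0 0 0" --pt "0 0.004 0 0 0"

```text
time_s: 9.72
tool_pos: [0.5348, -0.0001, 0.0675]
tool_rot: [-180.0, 0.1, 88.5]
force: [-0.4, -5.2, 1.6]
grip_width: 0.0118
```

Emit:
servo_tool --pt "0 0.0015 0 0 0" --pt "0 0.003 0 0 0" --pt "0 0.003 0 0 0"

```text
time_s: 10.1
tool_pos: [0.5348, 0.0001, 0.0678]
tool_rot: [-180.0, 0.3, 88.4]
force: [-0.6, -10.7, 4.1]
grip_width: 0.0118
```

```bash
python3 - <<'E'
from ov import *
o=monitor.get_obs();p=o["tool_pos"];yw=np.radians(88.5);print(p,o["force"])
ct=imaging.read_camera("top");cs=imaging.read_camera("scene")
q=[.5355,-.0045,yw]
draw(cs,(270,170,130,100),6,brq(q,.082),"pics/e1.png")
E
```

```text
[5.34818835e-01 5.80036469e-05 6.77923498e-02] [ -0.64913783 -10.67721022   4.07194572]
```

View pics/e1.png

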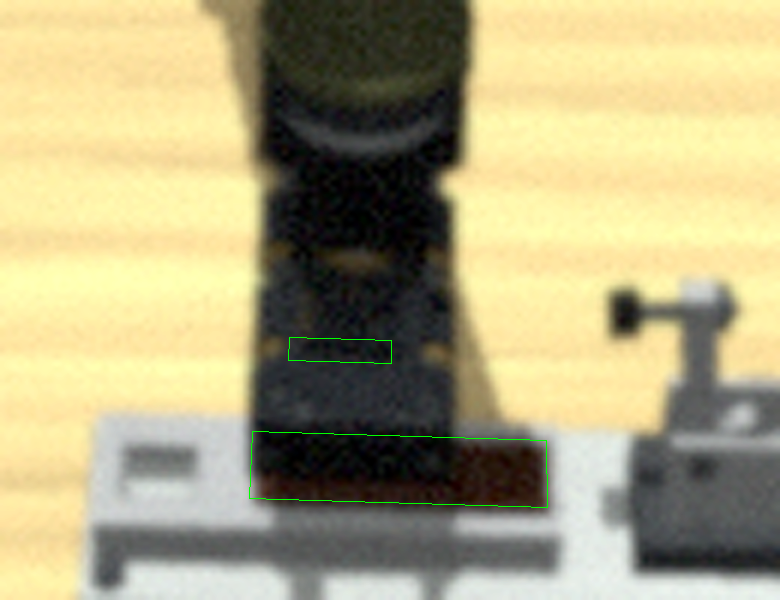

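The bracket is hooked: the plate matches the home overlay, and only the third slot is still uncovered, at crop (160,470). I'll relax the push, release and lift.

Emit:
servo_tool --pt "0 -0.003 0 0 0" --pt "0 -0.004 0 0 0" --pt "40 -0.004 0 0 0" --pt "40 -0.004 0 0 0" --pt "40 -0.004 0 0 0"

```text
time_s: 10.82
tool_pos: [0.5347, 0.0013, 0.0673]
tool_rot: [-180.0, -0.0, 88.6]
force: [0.1, 0.1, 0.1]
grip_width: 0.0317
```

Emit:
servo_tool --pt "40 0 0 0 0" --pt "40 0 0 -0.03 0" --pt "40 0 0 -0.08 0" --pt "40 0 0 -0.14 0" --pt "0 0 0 -0.18 0"

```text
time_s: 11.45
tool_pos: [0.5354, 0.0008, 0.2504]
tool_rot: [179.8, 0.0, 88.6]
force: [0.4, 0.3, -0.1]
grip_width: 0.0307
```

Emit:
servo_tool --pt "0 -0.02 0.05 0 0" --pt "0 -0.04 0.1 0 0" --pt "0 -0.06 0.14 0 0" --pt "0 -0.06 0.14 0 0" --pt "0 -0.06 0.14 0 0"

```text
time_s: 12.08
tool_pos: [0.6727, -0.0621, 0.2469]
tool_rot: [-179.9, -0.1, 88.6]
force: [0.1, -0.6, 0.3]
grip_width: 0.0005
```

```bash
python3 - <<'E'
from ov import *
ct=imaging.read_camera("top");cs=imaging.read_camera("scene")
q=[.5355,-.0045,np.radians(88.5)]
draw(cs,(270,190,180,100),4.4,brq(q,.082),"pics/g1.png");draw(ct,(220,205,150,80),5.3,brq(q,.082),"pics/g2.png")
for n,c in(("scene",cs),("top",ct)):
  for l,h in(("handle_pivot",.07),("handle_grip",.156),("bracket_grip",.082),("jig_home",.082)):
    for r in pinpoint(n,l)[:2]: print(n,l,np.round(r["at"],1),round(r["confidence"],2),np.round(at_z(c,r["at"],h),4))
P=cloud(cs);p=P[200:285,370:445].reshape(-1,3);hi=p[(p[:,2]>.09)&(p[:,0]>.4)&(p[:,0]<.65)]
for z in np.arange(.09,.2,.01):
    s=hi[(hi[:,2]>=z)&(hi[:,2]<z+.01)]
    if len(s):print(round(z,2),len(s),np.round(np.percentile(s[:,0],[5,50,95]),3),np.round(np.percentile(s[:,1],[5,50,95]),3))
E
```

```text
scene handle_pivot [404.1 244. ] 0.73 [0.5453 0.1818 0.07  ]
scene handle_grip [423.3 217.2] 0.72 [0.5387 0.2147 0.156 ]
scene handle_grip [355.6 339.3] 0.24 [0.8542 0.049  0.156 ]
scene bracket_grip [216.9 197.7] 0.94 [ 0.4066 -0.2826  0.082 ]
scene bracket_grip [123.3 224.2] 0.65 [ 0.5019 -0.4977  0.082 ]
top handle_pivot [252.9 247. ] 0.93 [0.5421 0.1834 0.07  ]
top handle_grip [240.1 244.1] 0.55 [0.5371 0.2072 0.156 ]
top bracket_grip [320.4 251. ] 0.84 [ 0.5319 -0.0049  0.082 ]
top bracket_grip [501.3 272.9] 0.81 [ 0.4783 -0.5031  0.082 ]
top jig_home [321.3 251.9] 0.64 [ 0.5294 -0.0075  0.082 ]
top jig_home [397.5 177.9] 0.43 [ 0.7431 -0.2195  0.082 ]
0.09 44 [0.534 0.541 0.544] [0.131 0.186 0.197]
0.1 36 [0.535 0.541 0.548] [0.129 0.139 0.2  ]
0.11 55 [0.533 0.542 0.552] [0.129 0.194 0.206]
0.12 58 [0.53  0.543 0.552] [0.129 0.198 0.211]
0.13 98 [0.533 0.542 0.551] [0.102 0.14  0.214]
0.14 129 [0.53 0.54 0.55] [0.099 0.131 0.216]
0.15 62 [0.528 0.544 0.553] [0.133 0.212 0.224]
0.16 46 [0.531 0.547 0.552] [0.214 0.218 0.231]
0.17 57 [0.529 0.539 0.551] [0.219 0.225 0.232]
```

View pics/g1.png

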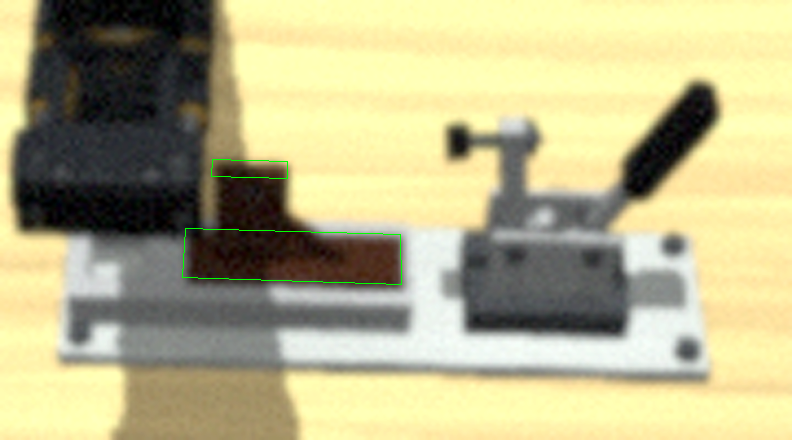

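View pics/g2.png

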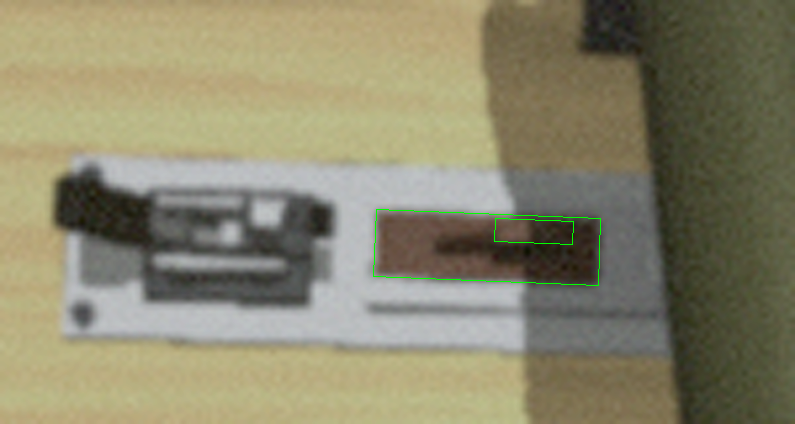

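Bracket is home and unmoved, overlay matching in both views. The handle is open, its paddle at scene crop (675,135). Next I move the closed fingers in between the clamp arm and the paddle.

```bash
python3 d.py .5405 .184 .25 88.5; python3 - <<'E'
import numpy as np
for a in [1.17,1.0,.85,.7,.55,.4,.25,.1,0,-.02]:
    r=.085;print(a,np.round([.1805+r*np.cos(a)-.008*np.sin(a)-.0095,.07+r*np.sin(a)+.008*np.cos(a)],4))
E
```

```text
pos [ 0.673  -0.0631  0.2477] rot [1.7998e+02 2.0000e-02 8.8570e+01] F [0.2 0.1 0.3] w 0.0002 t 12.57 q [ 29.1  25.  -36.6  75.8  14.7  83.9  -7.9]
tool d [ 0.2437 -0.1386 -0.0023  0.0012]
1.17 [0.1968 0.1514]
1.0 [0.2102 0.1458]
0.85 [0.2211 0.1391]
0.7 [0.2309 0.1309]
0.55 [0.2393 0.1212]
0.4 [0.2462 0.1105]
0.25 [0.2514 0.0988]
0.1 [0.2548 0.0864]
0 [0.256 0.078]
-0.02 [0.2561 0.0763]
```

Emit:
servo_tool --pt "0 0.05 -0.028 0 0" --pt "0 0.1 -0.057 0 0" --pt "0 0.15 -0.085 0 0" --pt "0 0.2 -0.115 0 0" --pt "0 0.243 -0.1386 0 0"

```text
time_s: 13.2
tool_pos: [0.5392, 0.1855, 0.2477]
tool_rot: [180.0, 0.0, 88.6]
force: [0.5, 0.1, -0.7]
grip_width: 0.0002
```

Emit:
servo_tool --pt "0 0 0 0 0" --pt "0 0 0 0 0" --pt "0 0 0 0 0"

```text
time_s: 13.58
tool_pos: [0.5415, 0.1815, 0.2471]
tool_rot: [-180.0, 0.0, 88.4]
force: [0.2, 0.3, 0.6]
grip_width: 0.0004
```

```bash
python3 d.py .5405 .184 .153 88.5
```

```text
pos [0.5415 0.1815 0.2471] rot [-1.7999e+02  3.0000e-02  8.8410e+01] F [0.2 0.3 0.6] w 0.0004 t 13.57 q [ 17.9  12.4 -45.   91.3   8.9  80.  -29.6]
tool d [ 0.0025 -0.0011  0.0941 -0.0016]
```

Emit:
servo_tool --pt "0 0.001 -0.001 0.04 0" --pt "0 0.001 -0.001 0.075 0" --pt "0 0.001 -0.001 0.094 0" --pt "0 0.001 -0.001 0.094 0"

```text
time_s: 14.08
tool_pos: [0.5393, 0.1833, 0.1522]
tool_rot: [-179.8, 0.0, 88.5]
force: [-0.4, -0.3, 0.2]
grip_width: 0.0004
```

```bash
python3 d.py .5405 .1968 .1514 88.5;  python3 - <<'E'
from ov import *
cs=imaging.read_camera("scene");draw(cs,(340,180,110,90),7,[],"pics/k1.png")
E
```

```text
pos [0.5393 0.1833 0.1522] rot [-1.7985e+02  3.0000e-02  8.8500e+01] F [-0.4 -0.3  0.2] w 0.0004 t 14.07 q [ 16.7  16.2 -44.3  98.7  11.9  70.1 -32.1]
tool d [ 0.0135  0.0008  0.0008 -0.    ]
```

View pics/k1.png

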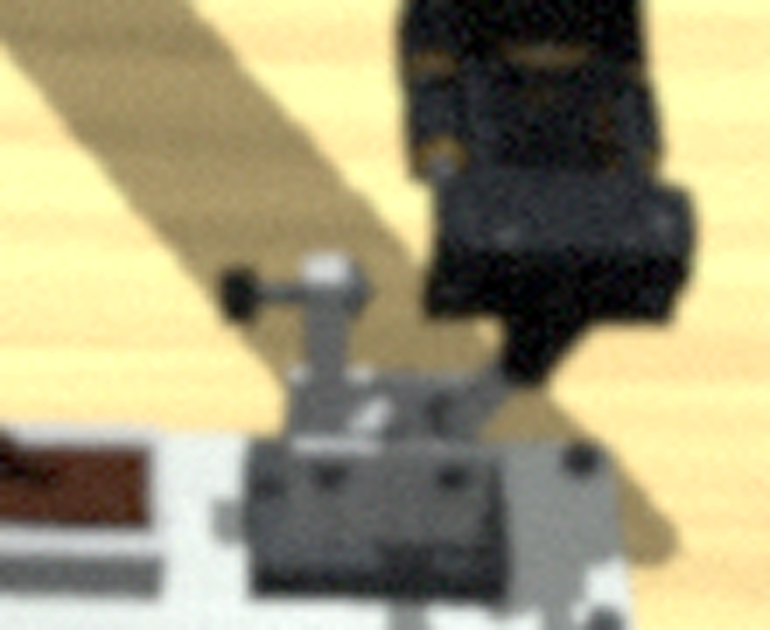

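Emit:
servo_tool --pt "0 0.009 0.001 0.001 0" --pt "0 0.016 0.001 0.002 0" --pt "0 0.023 0.001 0.005 0" --pt "0 0.03 0.001 0.008 0" --pt "0 0.038 0.001 0.013 0"

```text
time_s: 14.75
tool_pos: [0.5424, 0.2228, 0.1406]
tool_rot: [179.9, -0.0, 88.6]
force: [1.3, -1.7, 2.5]
grip_width: 0.0004
```

```bash
python3 d.py .5405 .2309 .1309 88.5;  python3 - <<'E'
from ov import *
cs=imaging.read_camera("scene");draw(cs,(340,180,110,90),7,[],"pics/k2.png")
E
```

```text
pos [0.5424 0.2228 0.1406] rot [ 1.7991e+02 -1.0000e-02  8.8550e+01] F [ 1.3 -1.7  2.5] w 0.0004 t 14.75 q [ 12.4  19.1 -44.6  97.3  14.2  69.4 -37.1]
tool d [ 0.0081 -0.0021  0.0097  0.001 ]
```

View pics/k2.png

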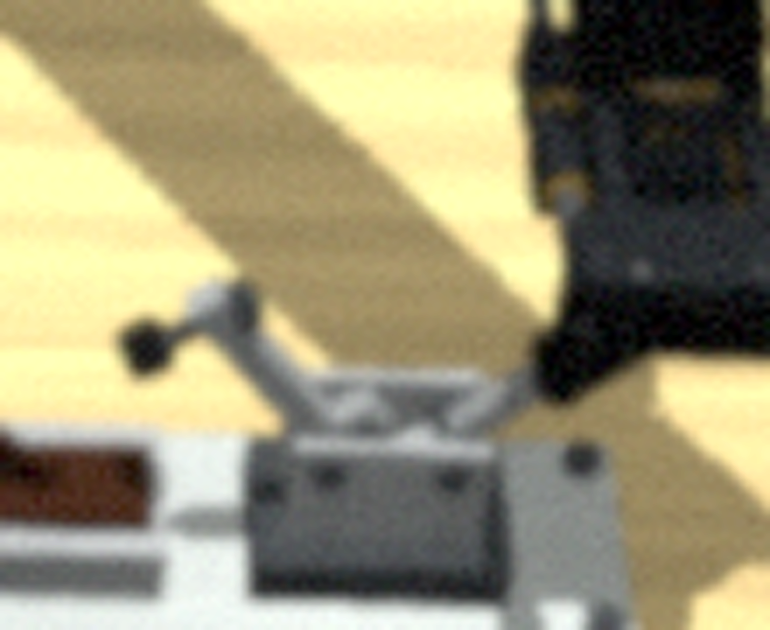

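The handle is turning and the clamp arm is folding over, its tip at crop (150,350). I'll keep following the arc.

Emit:
servo_tool --pt "0 0.008 -0.002 0.011 0" --pt "0 0.016 -0.002 0.021 0" --pt "0 0.023 -0.002 0.031 0" --pt "0 0.028 -0.002 0.042 0" --pt "0 0.028 -0.002 0.044 0"

```text
time_s: 15.42
tool_pos: [0.5395, 0.2511, 0.0956]
tool_rot: [-179.9, -0.0, 88.6]
force: [-2.5, 0.2, 6.5]
grip_width: 0.0004
```

```bash
python3 d.py .5405 .2548 .0764 88.5
```

```text
pos [0.5395 0.2511 0.0956] rot [-1.799e+02 -2.000e-02  8.862e+01] F [-2.5  0.2  6.5] w 0.0004 t 15.43 q [  8.5  23.  -43.9  98.5  17.3  65.6 -41.7]
tool d [0.0038 0.0009 0.0192 0.0021]
```

Emit:
servo_tool --pt "0 0.002 0.001 0.007 0" --pt "0 0.003 0.001 0.013 0" --pt "0 0.004 0.001 0.019 0" --pt "0 0.004 0.001 0.022 0" --pt "0 0.004 0.001 0.022 0"

```text
time_s: 16.05
tool_pos: [0.5416, 0.254, 0.0773]
tool_rot: [180.0, 0.1, 88.5]
force: [-7.6, -3.5, 21.5]
grip_width: 0.0006
```

```bash
python3 d.py .5405 .2548 .0764 88.5;  python3 - <<'E'
from ov import *
cs=imaging.read_camera("scene");draw(cs,(320,190,130,90),6,[],"pics/k3.png")
E
```

```text
pos [0.5416 0.254  0.0773] rot [1.7996e+02 1.2000e-01 8.8540e+01] F [-7.6 -3.5 21.5] w 0.0006 t 16.05 q [  7.6  24.5 -43.3  99.   18.6  63.9 -42.9]
tool d [ 0.0008 -0.0012  0.0009  0.0007]
```

View pics/k3.png

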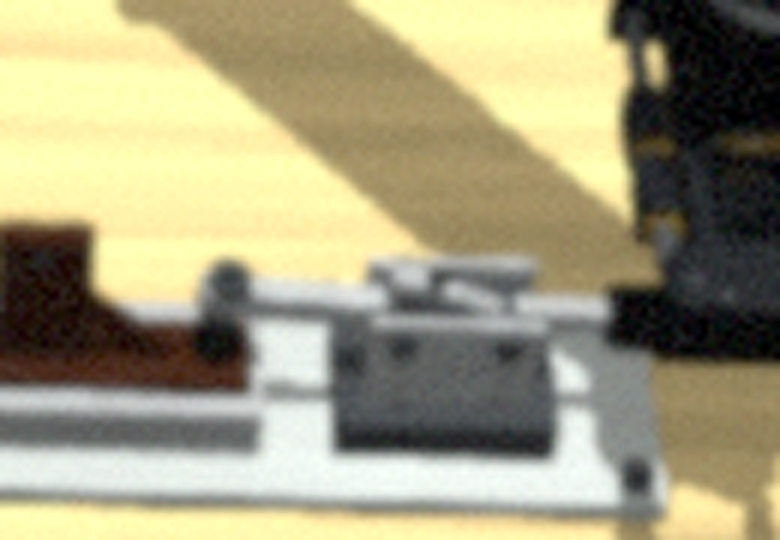

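The handle is level against its stop at 21 N, and the spindle is on the plate at crop (215,340). Releasing upward.

Emit:
servo_tool --pt "0 0 0 -0.01 0" --pt "0 0 0 -0.05 0" --pt "0 0 0 -0.1 0" --pt "0 0 0 -0.15 0" --pt "0 0 0 -0.15 0"

```text
time_s: 16.73
tool_pos: [0.5439, 0.2555, 0.2286]
tool_rot: [179.6, -0.2, 88.5]
force: [0.8, -0.1, -0.4]
grip_width: 0.0006
```

Emit:
servo_tool --pt "0 0.04 -0.03 -0.02 0" --pt "0 0.08 -0.06 -0.02 0" --pt "0 0.12 -0.08 -0.02 0" --pt "0 0.12 -0.08 -0.02 0" --pt "0 0.12 -0.08 -0.02 0"

```text
time_s: 17.35
tool_pos: [0.4649, 0.3752, 0.2431]
tool_rot: [-180.0, 0.1, 88.5]
force: [0.7, -1.0, 0.7]
grip_width: 0.0002
```

```bash
python3 - <<'E'
from ov import *
o=monitor.get_obs();print(o["tool_pos"],o["force"],o["time_s"])
ct=imaging.read_camera("top");cs=imaging.read_camera("scene")
q=[.5355,-.0045,np.radians(88.5)]
draw(cs,(270,190,180,100),4.4,brq(q,.082),"pics/z1.png");draw(ct,(220,205,150,80),5.3,brq(q,.082),"pics/z2.png");cv2.imwrite("pics/zs.png",cs["frame"])
for n,c in(("scene",cs),("top",ct)):
  for l,h in(("handle_grip",.078),("bracket_grip",.082)):
    for r in pinpoint(n,l)[:3]: print(n,l,np.round(r["at"],1),round(r["confidence"],2),np.round(at_z(c,r["at"],h),4))
P=cloud(cs);p=P[200:285,380:445].reshape(-1,3);p=p[(p[:,0]>.525)&(p[:,0]<.555)&(p[:,2]>.05)]
for y in np.arange(.2,.31,.015):
    s=p[(p[:,1]>=y)&(p[:,1]<y+.015)]
    if len(s):print(round(y,3),len(s),np.round(np.percentile(s[:,2],[50,95]),4))
E
```

```text
[0.46490604 0.37519986 0.2430699 ] [ 0.73715346 -1.02781634  0.6663547 ] 17.35
scene handle_grip [443.1 242.3] 0.84 [0.5455 0.2732 0.078 ]
scene bracket_grip [219.6 196.7] 0.94 [ 0.4028 -0.2762  0.082 ]
scene bracket_grip [123.9 222.9] 0.86 [ 0.4976 -0.4974  0.082 ]
scene bracket_grip [407.3 242.1] 0.72 [0.5496 0.1873 0.082 ]
top handle_grip [220.2 244.2] 0.76 [0.5475 0.2734 0.078 ]
top bracket_grip [320.6 250.2] 0.81 [ 0.5341 -0.0055  0.082 ]
top bracket_grip [501.3 268.4] 0.81 [ 0.4907 -0.5035  0.082 ]
top bracket_grip [416.6 307.3] 0.77 [ 0.3809 -0.2691  0.082 ]
0.2 38 [0.0732 0.0769]
0.215 58 [0.0743 0.0777]
0.23 71 [0.0751 0.0786]
0.245 75 [0.0753 0.0787]
0.26 70 [0.0742 0.0782]
0.275 13 [0.0757 0.0778]
```

View pics/z1.png

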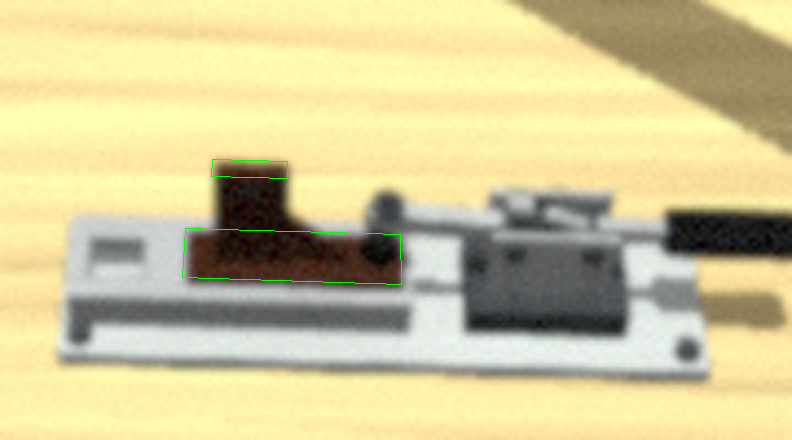

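View pics/z2.png

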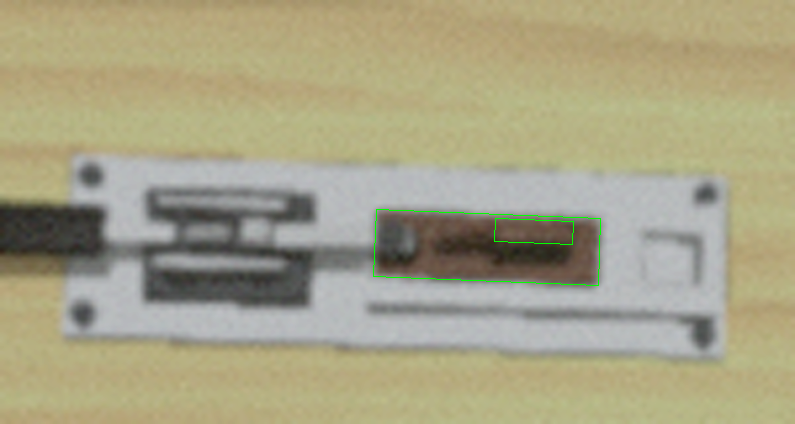

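The handle stays level after release (paddle at crop (730,232)), the spindle is on the plate (380,245), and the bracket outline is unchanged. The arm is clear, so I'm handing in.

```bash
python3 -c "
from h import *
print(ticket.sign_off())"
```

```text
the job is handed in; nothing more can be done
None
```

The job is handed in, at about 17.5 s of the 61 s allowed. I hooked the brown bracket into the two slots nearest the clamp and slid it 15 mm toward the clamp until it hit a firm stop (about 10 N). I then pushed the black handle down to its end stop (about 21 N) and backed the arm away.

**Last checks, in both cameras after letting go:**
- **Bracket:** its outline matches the home pose, with only the third slot uncovered.
- **Handle:** it stays level. Depth along the paddle is flat at about 75–79 mm.
- **Spindle:** it sits on the plate's free end. I couldn't measure how far it is pressed in, so I'm inferring that from the locked handle.
- **Arm:** it touches nothing; the force reads about zero.
- **Tote, spanner and tie rod:** the arm never came near them, but I didn't re-measure their positions at the end.

**Checks that failed or disagreed:**
- **Slot fit:** the automatic fit in the scene picture locked onto a wrong edge, about 15 mm off, so I corrected the slot position by overlay.
- **Grasp:** the bracket sat about 4 mm off the assumed point in the gripper. I corrected that before inserting it.
- **Network report:** in the final scene picture, the network didn't find the real bracket. It reported the look-alikes and a point on the clamp as bracket_grip. The top view's best hit was on the bracket, within about 2 mm of home.

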